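Open the shaker's ratchet clamp to free a bottle

ROBOT

A 6-joint arm with a two-finger parallel gripper is mounted at the origin on the work surface. World frame = base frame: x ahead of the robot, y to its left, z up, the work surface at z = 0. Lengths are in m, angles in rad, forces in N, time in s.
With the tool pointing down it reaches from about 0.4 to 0.825 m from the base axis. Payload 7 kg.
Tool frame: the origin (TCP) lies on the centre line of the jaws, within the pads' length; the fingertips stand tip_reach ahead of it and the grasp point (between the pads) is the TCP (tip_reach is the distance from the TCP to the fingertips, in m); z points along the fingers, y is the line along which they close (so a half turn about z gives the same grasp; the last joint's range is limited). The gripper opens to 88 mm and grips with 3 to 60 N. Pads are 19 mm wide; open, the fingers measure 130 mm over their backs; the gripper's body (78 mm by 193 mm) begins 47 mm behind the grasp point.
Start: joints at [-0.829, 0.359, 0.012, 0, -1.224, -0.288], TCP at [0.296, -0.607, 0.246] pointing down, gripper open.
Joint ranges: [-3.07, 3.07], [-1.43, 2.12], [-1.02, 1.25], [-3.03, 1.67], [-3.05, -0], [-3.03, 3.03]. Speed limits (rad/s): [2.39, 2.39, 3.01, 3.14, 3.14, 3.14].

INTERFACE

Orientations are given as [roll, pitch, yaw] about the fixed x, y, z axes, in that order (R = Rz(yaw) Ry(pitch) Rx(roll)).
In Python, from station import get_state, grab_frame, calibration, job_done, find_in, mark_of, tip_reach gives the robot as it stands.
- The arm moves only by the shell command python3 -m handwheel 'ROWS' [OPENING] [FORCE]. ROWS is JSON, a list of rows, each an object with "delta_pos": the shift along the world's x, y, z in units of 30 mm (1.0 is 30 mm), a list of three; "dr": the turn, a rotation vector about the world's x, y, z in degrees, a list of three. In form: [{"delta_pos": [tx, ty, tz], "dr": [rx, ry, rz]}, ...]. A call has 1 to 10 rows; each row shifts and turns the commanded pose from where the row before left it; what a row does not reach is not made up. A row lasts 1/10 s, in which the tool goes at most 50 mm and 8.59 degrees, less where a joint would pass 70% of its speed; a pose out of reach is approached as far as the arm can. A call is refused whole if a number of a shift passes 1 or a number of a turn 8.59, either way. A call with a gripper value outside its range is refused whole. OPENING is the closure, from -1 (fully open) to 1 (shut), set as the call begins (- or left out, the last holds). The fingers move at their own pace and stop on an object; FORCE is the grip in N (left out, the last holds). Time passes only in rows, so rows that do not move let the fingers close. It gives the time, the measured TCP pose, the force, the opening and the grip force at its end, in the units of the state.
- get_state(): the state, without advancing time (a new reading comes with each control period).
- grab_frame(name): name is "side" or "top" or "wrist"; returns the picture (400x640x3 uint8, red, green, blue); there is no depth.
- calibration(name): a dict with "fx", "fy", "cx", "cy" (pixels), "extrinsics" (4x4, takes a point from world to camera coordinates). Camera axes: x right, y down, z forward; pixel columns grow to the right and rows downward; lengths in m; the calibration is good to about 2 mm. A picture is of the moment at which its call begins: read the wrist's pose just before it. calibration takes no time and is no camera call; for the wrist camera it gives the pose at the moment of the call.
- job_done(): hands the job in; it is judged then, once.
Trained networks look in the newest picture that a camera, given by its name, has taken for a name from the list of things; names that differ only in an ending like _2 or _b are one class to them, and where a whole thing is asked for, a point or a joint stands for the part that bears it (a point fixed in the world has none). Each returns a list of dicts, best first, with "conf" (0 to 1); they miss things now and then, are a little off and sometimes report something else, mostly with a low value. They report only what shows in the picture. A call takes as long as a camera call.
- find_in(camera, query): "location" ([column, row] in pixels, amid what is visible of it).
- mark_of(camera, query): "location" ([column, row] in pixels: a listed point, or the origin of a listed thing).
The state is a dict: "t": time; "q": joint angles; "qd": joint speeds; "joint_efforts": joint torques, N m; "eef_pos": TCP position; "ee_rot": TCP orientation; "force": force on the tool from outside, world axes, zero at the start; "moment": the same for the moment, N m; "width": finger opening in m; "gripper_force": force on a finger pad.
Only numpy, scipy, OpenCV 4.12 (cv2) and the standard library are available. Lean on these libraries where they do the work, as an engineer would, in place of code of your own. Each camera call takes 0.05 s, during which the arm holds its last target. There are 200 camera calls.

TASK

Free the blue-capped bottle trapped in the clamp on the lab shaker: with the fingertips press down the red release pad on top of the sliding jaw and, keeping it pressed, push the jaw straight back along its bar, away from the bottle, all the way to the stop at the bar's end. Then let go and move clear. Leave the bottle standing where it is, neither pushed nor lifted, and disturb nothing else on the bench.

Things in the scene. Friction and masses are not known exactly. Their poses are not given: they have to be found in the camera images.
- shaker: Blue laboratory shaker, fixed to the bench, with an aluminium platform 240 x 360 mm (its x, y) whose top is 85 mm above the bench. Origin: centre of its underside, on the bench; z up. A steel bar with ratchet teeth under it runs along the shaker's y at its x = -50 mm, 24 to 40 mm above the platform. A grey fixed jaw, 72 mm tall, stands at y = -117 to -95 mm; the grey sliding jaw rides on the bar and opens towards +y.
- jaw (a joint): How far back the sliding jaw is along the bar (m): grows as it moves in the shaker's +y, away from the bottle; starts at 0 to 0.03, 0.12 = against the end stop. Its carriage is 46 x 56 mm (x, y), its arm 24 mm thick, both up to 76 mm above the platform. With the pad up, teeth 8 mm apart block it from moving back by over one tooth; with the pad pressed it slides both ways against 3 N of friction.
- release (a joint): How far the red release pad is pressed down (m): 0 = up, 0.008 = fully down. A spring pushes it up (about 3 N at the start of the stroke, 6 to 7 N fully down); the ratchet lets go from about 0.0045 on, and catches again as soon as the pad comes up, so the pad must stay pressed while the jaw is pushed. It can rest a few mm down when the pawl sits on a tooth's tip.
- pad_top (a point): Centre of the top face of the red release pad, flat, 42 x 40 mm (shaker's x, y), facing up, 179 mm above the bench when up. It rides on the jaw. Same axes as the shaker: +y is the way the jaw is to be pushed. Beyond the pad, its near face 26 mm from this point in +y, a black upright wall of the jaw (46 mm wide, 8 mm thick) rises 21 mm above the pad: a fingertip that presses the pad can push against this wall. The other three sides of the pad are open.
- bar_stop (a point): Top centre of the inner face of the dark steel end block of the bar, the stop for the jaw, at the shaker's x = -50, y = +152 mm, 130 mm above the bench.
- bottle: Clear 100 ml bottle with a paper label and blue cap, diameter 56 mm, 100 mm tall, standing on the shaker's platform between the two jaws, loose by a few mm, at about the shaker's x = +20, y = -61 mm. Origin: centre of its underside, z up.
- vial: Bystander: small clear vial with green cap, diameter 24, height 50 mm, standing on the platform on the side away from the bar. Origin at its underside.
- small_beaker: Bystander: glass beaker, diameter 40, height 50 mm, standing on the platform next to the vial. Origin at its underside.
- stock0: Bystander: clear blue-capped stock bottle, diameter 56, height 100 mm, standing on the bench beside the shaker. Origin at its underside.
- stock1: Bystander: amber blue-capped stock bottle, diameter 56, height 100 mm, standing on the bench beside the shaker. Origin at its underside.
- marker: Bystander: black and white marker, 120 x 16 mm, lying on the platform along its edge on the bar's side. Origin at the middle of its underside.

How it is judged:
On the way, in this order (a step that is already met when the one before it is completed fails the run):
1. the release pad is pressed down while the jaw is still close to the bottle (value of joint release above 0.0043 m and value of joint jaw below 0.035 m), for 0.05 s.
2. the jaw is pushed back to the stop at the bar's end (value of joint jaw above 0.112 m), for 0.2 s.
At the end, for the whole second after the job is handed in: The sliding jaw rests within 8 mm of the end stop of its bar, still; the bottle stands upright within 15 mm of where it stood (value of joint jaw above 0.112 m and velocity of joint jaw below 0.01 m/s and linear speed of bottle below 0.01 m/s and distance of bottle from where it was at the start of the episode below 0.015 m and angle between bottle's own z axis and vertical below 0.1 rad); the robot touches nothing.
It fails at once if the bottle is pushed (15 mm), tipped or lifted (distance of bottle from where it was at the start of the episode above 0.015 m or angle between bottle's own z axis and vertical above 0.2 rad).
It fails at once if a bystander is moved by more than 20 mm (distance of any of vial, small_beaker, stock0, stock1, marker from where it was at the start of the episode above 0.02 m).
It also fails if it takes over 35 s, if anything falls off the work surface, if the arm or the gripper's body presses on something with over 40 N, if the wrist force passes 120 N, or if a joint passes its speed limit or range.

## Working session

There is one attempt and no reset: what is moved stays moved. The work goes in short steps, Python scripts to look and compute and a shell command to move; the robot and the scene stay as the last step left them, time stands still between calls to the robot, and variables do not carry over. Pictures are saved under pics/ and viewed, at most 10 in all, crops included, and the job is handed in when it is done.

```bash
mkdir -p pics
cat > h.py <<'E'
import numpy as np, cv2
from station import *
def ray(c,px):
    k=calibration(c);E=np.array(k["extrinsics"]);R=E[:3,:3];o=-R.T@E[:3,3]
    d=R.T@np.array([(px[0]-k["cx"])/k["fx"],(px[1]-k["cy"])/k["fy"],1]);return o,d
def atz(c,px,z):
    o,d=ray(c,px);return o+d*(z-o[2])/d[2]
E
python3 - <<'E'
from h import *
s=get_state();print(s["t"],s["eef_pos"],s["ee_rot"],s["force"],s["width"],tip_reach)
for c in("top","side"):
    f=grab_frame(c);cv2.imwrite(f"pics/{c}0.png",f[:,:,::-1])
    for n,z in(("pad_top",.179),("bar_stop",.13),("shaker",0),("bottle",.085),("marker",.085),("vial",.085),("small_beaker",.085),("stock0",0),("stock1",0)):
        for m in mark_of(c,n)[:2]:print(c,n,round(m["conf"],2),np.round(m["location"]),atz(c,m["location"],z).round(3))
E
```

```text
0.0 [ 0.2956792  -0.60627594  0.24463025] [ 3.13995675e+00 -1.40795630e-04 -2.68788737e+00] [-0.5259718  -0.02727409  0.24668624] 0.08752531050449765 0.019
top pad_top 0.78 [307. 197.] [0.576 0.009 0.179]
top bar_stop 0.62 [261. 180.] [0.624 0.144 0.13 ]
top shaker 0.64 [315. 191.] [ 0.607 -0.011  0.   ]
top bottle 0.64 [334. 186.] [ 0.615 -0.066  0.085]
top marker 0.57 [288. 210.] [0.543 0.066 0.085]
top vial 0.63 [312. 150.] [0.723 0.001 0.085]
top small_beaker 0.46 [293. 139.] [0.752 0.058 0.085]
top stock0 0.65 [434. 228.] [ 0.5   -0.388  0.   ]
top stock0 0.58 [198. 213.] [0.527 0.354 0.   ]
top stock1 0.65 [434. 228.] [ 0.5   -0.388  0.   ]
top stock1 0.58 [198. 213.] [0.527 0.354 0.   ]
side pad_top 0.59 [331. 201.] [0.571 0.011 0.179]
side bar_stop 0.6 [309. 243.] [0.613 0.146 0.13 ]
side bar_stop 0.55 [318. 239.] [0.593 0.123 0.13 ]
side shaker 0.65 [315. 240.] [ 0.628 -0.018  0.   ]
side shaker 0.57 [325. 209.] [ 0.619 -0.184  0.   ]
side bottle 0.49 [324. 211.] [ 0.604 -0.062  0.085]
side marker 0.71 [340. 240.] [0.537 0.068 0.085]
side marker 0.31 [272. 233.] [0.741 0.065 0.085]
side vial 0.44 [284. 218.] [ 0.72  -0.01   0.085]
side small_beaker 0.57 [268. 233.] [0.752 0.065 0.085]
side stock0 0.93 [332. 345.] [ 0.52   0.371 -0.   ]
side stock0 0.91 [366. 176.] [ 0.495 -0.41   0.   ]
side stock1 0.93 [332. 345.] [ 0.52   0.371 -0.   ]
side stock1 0.91 [366. 176.] [ 0.495 -0.41   0.   ]
```

Run:
```python
import cv2
a=cv2.imread("pics/top0.png")[110:260,170:460];b=cv2.imread("pics/side0.png")[130:290,220:430]
a=cv2.resize(a,(580,300),interpolation=cv2.INTER_CUBIC);b=cv2.resize(b,(394,300),interpolation=cv2.INTER_CUBIC)
cv2.imwrite("pics/a.png",cv2.resize(a,None,fx=1.37,fy=1.37)[:, :795]);cv2.imwrite("pics/b.png",cv2.resize(b,None,fx=1.9,fy=1.9))
```

```text
(no output)
```

View pics/a.png

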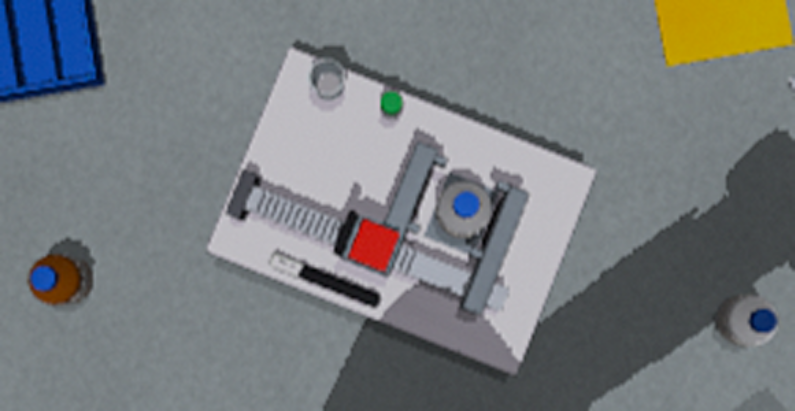

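View pics/b.png

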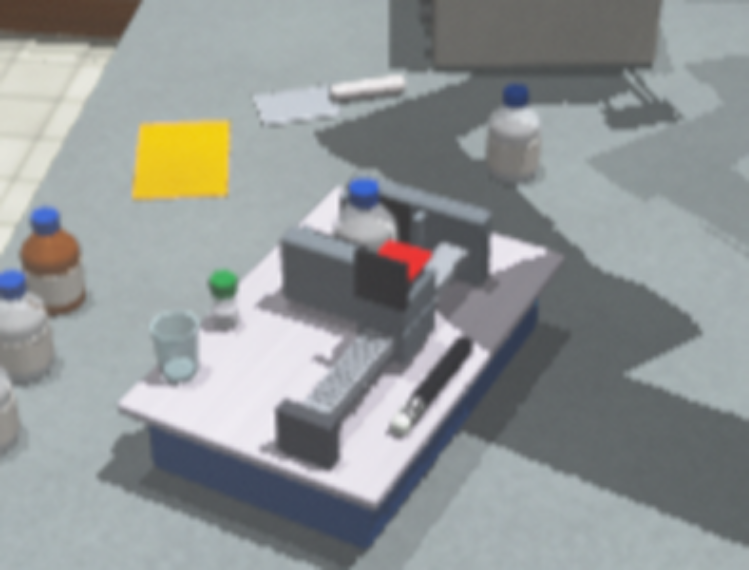

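The top view shows the platform corners at crop (293,43), (595,170), (518,373) and (210,250). The red pad is at (375,245), with the black wall to its left on the bar-stop side, and the stop is at (243,195). I'll get the yaw from the corners and the pad position from its colour.

Run:
```python
from h import *
C=[atz("top",(x/2.74+170,y/2.74+110),.085)[:2] for x,y in((293,43),(595,170),(518,373),(210,250))]
print(np.round(C,3),"centre",np.mean(C,0).round(3))
for i in range(4):
    d=C[(i+1)%4]-C[i];print(np.linalg.norm(d).round(3),np.degrees(np.arctan2(d[1],d[0])).round(1))
for c in("top","side"):
    f=cv2.imread(f"pics/{c}0.png").astype(int);m=((f[:,:,2]>120)&(f[:,:,1]<70)&(f[:,:,0]<70)).astype(np.uint8)
    n,l,s,ce=cv2.connectedComponentsWithStats(m);i=1+s[1:,4].argmax();print(c,s[i],ce[i],atz(c,ce[i],.179).round(3))
    if c=="top":
        r=cv2.minAreaRect(np.argwhere(l==i)[:,::-1].astype(np.float32));print(r)
```

```text
[[ 0.792  0.107]
 [ 0.662 -0.223]
 [ 0.442 -0.144]
 [ 0.565  0.189]] centre [ 0.615 -0.018]
0.354 -111.4
0.234 160.3
0.355 69.8
0.241 -19.8
top [297 190  19  19 225] [306.06666667 199.12      ] [0.571 0.012 0.179]
((306.0862121582031, 199.0344696044922), (14.298541069030762, 15.598407745361328), 21.801406860351562)
side [326 198  14  11  74] [333.51351351 201.72972973] [0.564 0.012 0.179]
```

```bash
python3 -m handwheel '[{"delta_pos":[0.45,1,0.03],"dr":[0,0,2.2]},{"delta_pos":[0.45,1,0.03],"dr":[0,0,2.2]},{"delta_pos":[0.45,1,0.03],"dr":[0,0,2.2]},{"delta_pos":[0.45,1,0.03],"dr":[0,0,2.2]},{"delta_pos":[0.45,1,0.03],"dr":[0,0,2.2]},{"delta_pos":[0.45,1,0.03],"dr":[0,0,2.2]},{"delta_pos":[0.45,1,0.03],"dr":[0,0,2.2]},{"delta_pos":[0.45,1,0.03],"dr":[0,0,2.2]},{"delta_pos":[0.45,1,0.03],"dr":[0,0,2.2]},{"delta_pos":[0.45,1,0.03],"dr":[0,0,2.2]}]' 1 20
python3 -m handwheel '[{"delta_pos":[0.45,1,0.03],"dr":[0,0,2.2]},{"delta_pos":[0.45,1,0.03],"dr":[0,0,2.2]},{"delta_pos":[0.45,1,0.03],"dr":[0,0,2.2]},{"delta_pos":[0.45,1,0.03],"dr":[0,0,2.2]},{"delta_pos":[0.45,1,0.03],"dr":[0,0,2.2]},{"delta_pos":[0.45,1,0.03],"dr":[0,0,2.2]},{"delta_pos":[0.45,1,0.03],"dr":[0,0,2.2]},{"delta_pos":[0.45,1,0.03],"dr":[0,0,2.2]},{"delta_pos":[0.45,1,0.03],"dr":[0,0,2.2]},{"delta_pos":[0,0,0],"dr":[0,0,2.0]}]'
python3 - <<'E'
from h import *
s=get_state();print(s["t"],s["eef_pos"],np.degrees(s["ee_rot"]),s["force"],s["width"])
f=grab_frame("wrist");cv2.imwrite("pics/w1.png",f[:,:,::-1])
for m in mark_of("wrist","pad_top")[:2]:print(m,atz("wrist",m["location"],.179).round(3))
E
```

```text
t: 2.0
eef_pos: [0.4313, -0.3054, 0.2549]
ee_rot: [-3.141, 0.0, -2.302]
force: [0.1, -0.1, 0.2]
width: 0.0131
gripper_force: 0.0
t: 3.0
eef_pos: [0.5538, -0.0338, 0.2626]
ee_rot: [-3.141, 0.0, -1.919]
force: [0.0, -0.5, -0.5]
width: 0.0006
gripper_force: 0.0
3.0 [ 0.55383944 -0.03379325  0.26261126] [-1.79972641e+02  2.25665728e-02 -1.09952230e+02] [ 0.02439154 -0.54134897 -0.54827802] 0.0006463562607990981
{'location': [318.5, 262.2], 'conf': 0.51} [0.569 0.01  0.179]
```

View pics/w1.png

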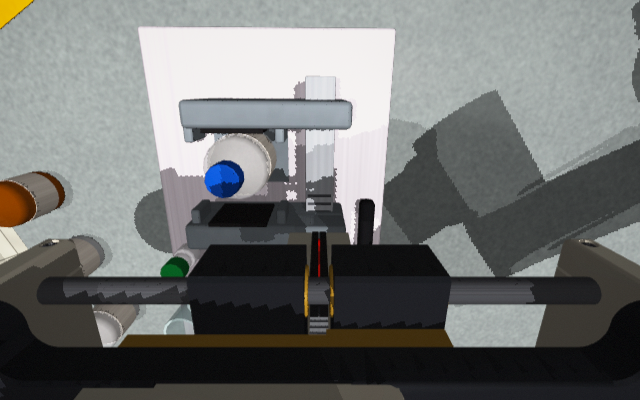

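The wrist view shows the jaws aligned with the image axes. The red pad shows as a strip at (318,262) between the closed fingers, and the bottle cap is clear at (225,180). All measurements put the pad at about (0.571, 0.011).

```bash
python3 -m handwheel '[{"delta_pos":[0.34,0.91,0],"dr":[0,0,0]},{"delta_pos":[0.34,0.91,0],"dr":[0,0,0]},{"delta_pos":[0,0,-0.6],"dr":[0,0,0]},{"delta_pos":[0,0,-0.6],"dr":[0,0,0]},{"delta_pos":[0,0,-0.6],"dr":[0,0,0]},{"delta_pos":[0,0,0],"dr":[0,0,0]},{"delta_pos":[0,0,0],"dr":[0,0,0]}]'
python3 - <<'E'
from h import *
f=grab_frame("side")[150:270,250:410];cv2.imwrite("pics/s2.png",cv2.resize(f[:,:,::-1],None,fx=5,fy=5,interpolation=cv2.INTER_CUBIC))
E
```

```text
t: 3.8
eef_pos: [0.5728, 0.0173, 0.2091]
ee_rot: [-3.142, -0.0, -1.924]
force: [-0.2, 1.0, 0.7]
width: 0.0007
gripper_force: 0.0
```

View pics/s2.png

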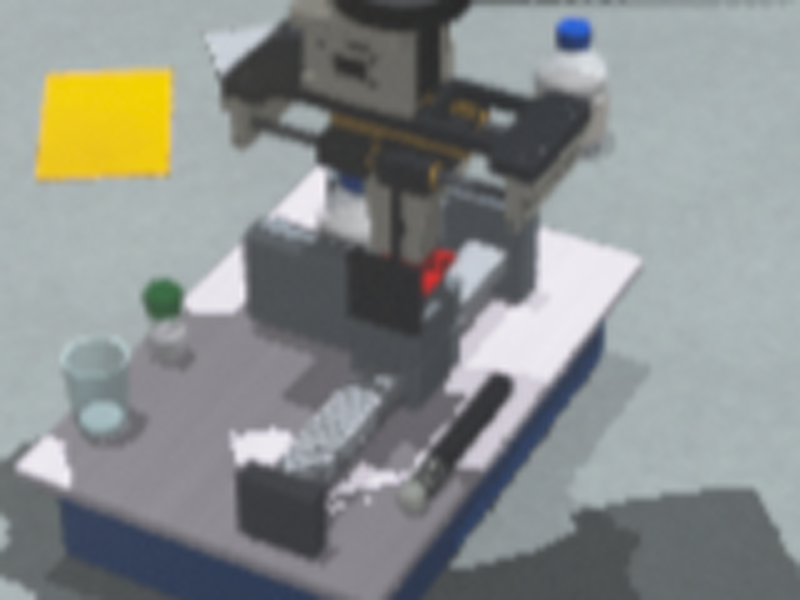

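The side view shows the fingertips above the red pad at (435,270), in front of the black wall at (385,290), and clear of the bottle. Now I'll press.

```bash
python3 -m handwheel '[{"delta_pos":[0.03,0.03,-0.2],"dr":[0,0,0]},{"delta_pos":[0,0,-0.2],"dr":[0,0,0]},{"delta_pos":[0,0,0],"dr":[0,0,0]},{"delta_pos":[0,0,0],"dr":[0,0,0]}]'; python3 -m handwheel '[{"delta_pos":[0,0,-0.1],"dr":[0,0,0]},{"delta_pos":[0,0,-0.1],"dr":[0,0,0]},{"delta_pos":[0,0,0],"dr":[0,0,0]},{"delta_pos":[0,0,0],"dr":[0,0,0]}]'
```

```text
t: 4.25
eef_pos: [0.5741, 0.0189, 0.1971]
ee_rot: [-3.141, 0.0, -1.923]
force: [0.5, 1.2, 2.2]
width: 0.0007
gripper_force: 1.4
t: 4.65
eef_pos: [0.5741, 0.0189, 0.191]
ee_rot: [-3.141, 0.0, -1.923]
force: [0.4, 0.5, 5.4]
width: 0.0003
gripper_force: 2.8
```

```bash
python3 -m handwheel '[{"delta_pos":[0,0,-0.07],"dr":[0,0,0]},{"delta_pos":[0,0,0],"dr":[0,0,0]},{"delta_pos":[0,0,0],"dr":[0,0,0]}]'; python3 -m handwheel '[{"delta_pos":[0.07,0.19,0],"dr":[0,0,0]},{"delta_pos":[0.07,0.19,0],"dr":[0,0,0]},{"delta_pos":[0.07,0.19,0],"dr":[0,0,0]},{"delta_pos":[0,0,0],"dr":[0,0,0]}]'
```

```text
t: 4.95
eef_pos: [0.5742, 0.0189, 0.1902]
ee_rot: [-3.14, 0.001, -1.923]
force: [-2.9, 1.8, 13.9]
width: -0.0001
gripper_force: 6.7
t: 5.35
eef_pos: [0.5806, 0.036, 0.1902]
ee_rot: [-3.14, 0.0, -1.923]
force: [-2.5, 0.2, 14.3]
width: 0.0005
gripper_force: 6.7
```

```bash
python3 -m handwheel '[{"delta_pos":[0.07,0.19,0],"dr":[0,0,0]},{"delta_pos":[0.07,0.19,0],"dr":[0,0,0]},{"delta_pos":[0.07,0.19,0],"dr":[0,0,0]},{"delta_pos":[0.07,0.19,0],"dr":[0,0,0]},{"delta_pos":[0.07,0.19,0],"dr":[0,0,0]},{"delta_pos":[0.07,0.19,0],"dr":[0,0,0]},{"delta_pos":[0.07,0.19,0],"dr":[0,0,0]},{"delta_pos":[0,0,0],"dr":[0,0,0]}]'
python3 - <<'E'
from h import *
f=grab_frame("side")[150:270,250:410];cv2.imwrite("pics/s3.png",cv2.resize(f[:,:,::-1],None,fx=5,fy=5,interpolation=cv2.INTER_CUBIC))
E
```

```text
t: 6.15
eef_pos: [0.5954, 0.076, 0.1902]
ee_rot: [-3.14, 0.0, -1.923]
force: [-2.3, -0.6, 12.4]
width: 0.0005
gripper_force: 6.4
```

View pics/s3.png

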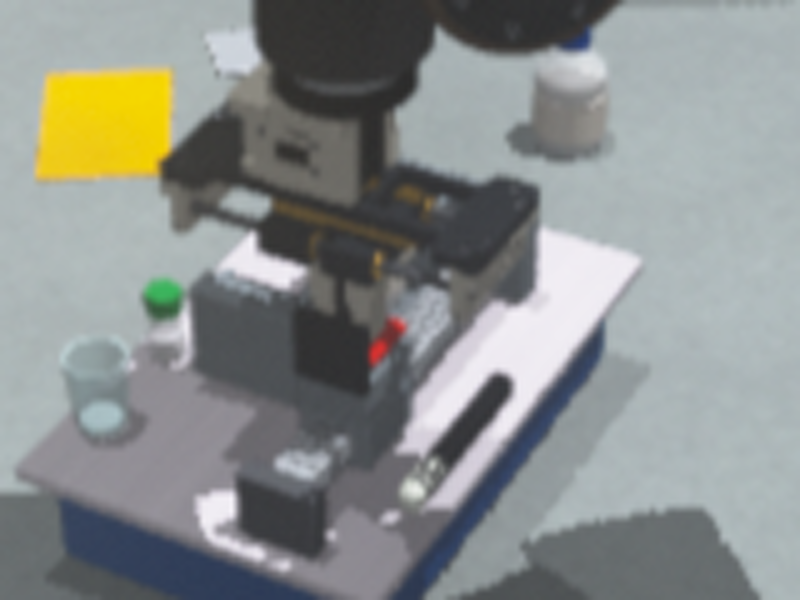

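The jaw is moving with the pad held down, and its wall is now at (335,350). Its arm is clear of the vial at (165,320).

```bash
python3 -m handwheel '[{"delta_pos":[0.07,0.19,0],"dr":[0,0,0]},{"delta_pos":[0.07,0.19,0],"dr":[0,0,0]},{"delta_pos":[0.07,0.19,0],"dr":[0,0,0]},{"delta_pos":[0.07,0.19,0],"dr":[0,0,0]},{"delta_pos":[0.07,0.19,0],"dr":[0,0,0]},{"delta_pos":[0.07,0.19,0],"dr":[0,0,0]},{"delta_pos":[0,0,0],"dr":[0,0,0]}]';python3 -m handwheel '[{"delta_pos":[0.07,0.19,0],"dr":[0,0,0]},{"delta_pos":[0,0,0],"dr":[0,0,0]}]'; python3 -m handwheel '[{"delta_pos":[0.07,0.19,0],"dr":[0,0,0]},{"delta_pos":[0,0,0],"dr":[0,0,0]}]'
```

```text
t: 6.9
eef_pos: [0.6081, 0.1102, 0.1902]
ee_rot: [-3.14, 0.0, -1.923]
force: [-2.7, 0.2, 12.1]
width: 0.0004
gripper_force: 6.2
t: 7.1
eef_pos: [0.6101, 0.1157, 0.1902]
ee_rot: [-3.14, 0.0, -1.923]
force: [-1.5, 0.1, 11.9]
width: 0.0006
gripper_force: 6.1
t: 7.3
eef_pos: [0.6118, 0.1204, 0.1902]
ee_rot: [-3.14, -0.002, -1.923]
force: [-3.0, -3.5, 13.1]
width: 0.0004
gripper_force: 6.6
```

```bash
python3 -m handwheel '[{"delta_pos":[0.04,0.1,0],"dr":[0,0,0]},{"delta_pos":[0,0,0],"dr":[0,0,0]}]'; python3 -m handwheel '[{"delta_pos":[0.04,0.1,0],"dr":[0,0,0]},{"delta_pos":[0,0,0],"dr":[0,0,0]}]'; python3 -m handwheel '[{"delta_pos":[0.04,0.1,0],"dr":[0,0,0]},{"delta_pos":[0,0,0],"dr":[0,0,0]}]'
```

```text
t: 7.5
eef_pos: [0.6126, 0.1225, 0.1901]
ee_rot: [-3.141, -0.003, -1.923]
force: [-3.4, -6.4, 13.7]
width: 0.0003
gripper_force: 6.9
t: 7.7
eef_pos: [0.6137, 0.1253, 0.1901]
ee_rot: [-3.141, -0.003, -1.923]
force: [-4.0, -8.4, 13.1]
width: 0.0008
gripper_force: 6.9
t: 7.9
eef_pos: [0.6138, 0.1257, 0.1901]
ee_rot: [3.141, -0.008, -1.924]
force: [-5.8, -17.9, 17.0]
width: 0.0005
gripper_force: 11.3
```

The horizontal force climbed to 18 N with the arm no longer moving. The wall's rear face works out at shaker y of about 152 mm, so the jaw is at the stop. I'll ease off and lift.

```bash
python3 -m handwheel '[{"delta_pos":[0,0,0],"dr":[0,0,0]},{"delta_pos":[-0.04,-0.1,0.2],"dr":[0,0,0]},{"delta_pos":[-0.03,-0.08,0.4],"dr":[0,0,0]},{"delta_pos":[0,0,0.8],"dr":[0,0,0]},{"delta_pos":[0,0,1],"dr":[0,0,0]},{"delta_pos":[0,0,1],"dr":[0,0,0]},{"delta_pos":[-0.5,-0.5,1],"dr":[0,0,0]},{"delta_pos":[-1,-1,0.5],"dr":[0,0,0]},{"delta_pos":[-1,-1,0],"dr":[0,0,0]},{"delta_pos":[0,0,0],"dr":[0,0,0]}]'
python3 -m handwheel '[{"delta_pos":[-0.5,-1,0],"dr":[0,0,0]},{"delta_pos":[-0.5,-1,0],"dr":[0,0,0]},{"delta_pos":[-0.5,-1,0],"dr":[0,0,0]},{"delta_pos":[0,-1,0],"dr":[0,0,0]},{"delta_pos":[0,-1,0],"dr":[0,0,0]},{"delta_pos":[0,0,0],"dr":[0,0,0]},{"delta_pos":[0,0,0],"dr":[0,0,0]}]'
python3 - <<'E'
from h import *
f=grab_frame("side")[150:270,250:410];cv2.imwrite("pics/s4.png",cv2.resize(f[:,:,::-1],None,fx=5,fy=5,interpolation=cv2.INTER_CUBIC))
for c in ("side","top"):
  if c=="top":grab_frame(c)
  for m in mark_of(c,"pad_top")[:1]:
    p=atz(c,m["location"],.179);print(c,m["conf"],p.round(3),"shaker y",(p[0]-.615)*.345+(p[1]+.018)*.938)
E
```

```text
t: 8.9
eef_pos: [0.5349, 0.0479, 0.3373]
ee_rot: [-3.141, 0.002, -1.924]
force: [0.6, -0.0, 0.8]
width: 0.0004
gripper_force: 0.0
t: 9.6
eef_pos: [0.4928, -0.1001, 0.3353]
ee_rot: [3.141, 0.0, -1.925]
force: [0.4, 0.4, -0.6]
width: 0.0004
gripper_force: 0.0
side 0.41 [0.601 0.117 0.179] shaker y 0.12206249460560377
top 0.65 [0.62  0.104 0.179] shaker y 0.11609989553220243
```

View pics/s4.png

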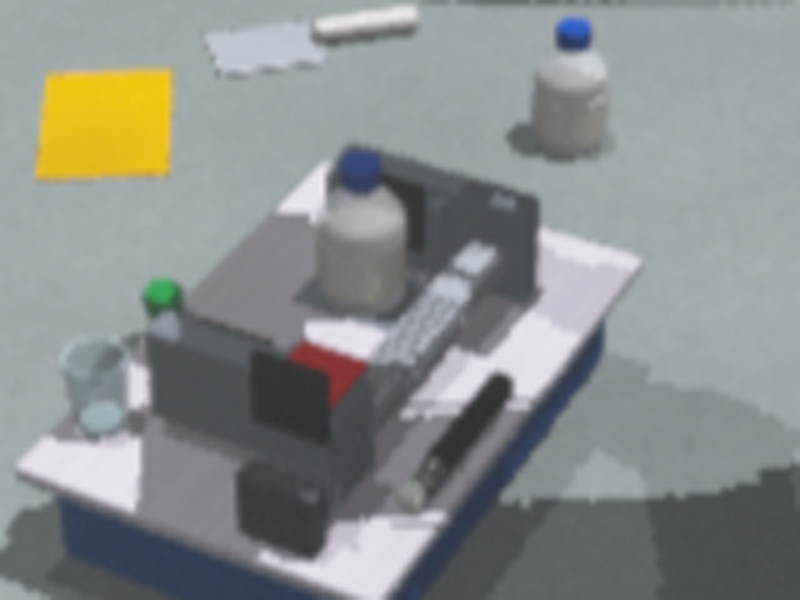

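The side view shows the jaw's carriage against the end block at (285,500), with no bar visible between them. The bottle is upright at (360,240), and the vial, beaker and marker haven't moved. The arm is clear.

```bash
python3 -c "from station import *;print(job_done())"
```

```text
the job is handed in; nothing more can be done
None
```

I pressed the release pad, pushed the jaw back to the end stop and moved the arm clear. The last picture shows the bottle upright and the vial, beaker and marker where they stood; the job is handed in, but its verdict was not shown.

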